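# Show a finish sample label up

### The arm

A 6-joint arm with a two-finger parallel gripper is mounted at the origin on a cart in front of the work surface, level with it; the furniture and walls round the work are solid. World frame = base frame: x ahead of the robot, y to its left, z up, the work surface at z = 0. Lengths are in m, angles in rad, forces in N, time in s.
With the tool pointing down it reaches from about 0.275 to 0.725 m from the base axis. Payload 5.6 kg.
Tool frame: the origin (TCP) lies between the finger pads, 19 mm behind the fingertips; this is the grasp point; x points along the fingers, y is the direction in which the jaws open and shut, and the axes are right-handed (so a half turn about x gives the same grasp; the last joint's range is limited). The gripper opens to 85 mm and grips with 20 to 120 N. Pads are 22 mm wide; open, the fingers measure 114 mm over their backs; the gripper's body (76 mm by 85 mm) begins 54 mm behind the grasp point. The pads swing forward as they close: fully open they stand 13 mm farther back than shut.
Start: joints at [1.593, 0.255, 0.108, 0, -1.424, -0.285], TCP at [0.143, 0.531, 0.25] pointing down, gripper open.
Joint ranges: [-2.95, 2.95], [-1.21, 1.97], [-1.09, 1.5], [-2.87, 1.71], [-2.94, -0.07], [-3.05, 3.05]. Speed limits (rad/s): [2.57, 2.57, 3.14, 3.14, 3.14, 3.14].

### API

Orientations are given as a unit quaternion [w, x, y, z].
In Python, from cell import * gives the robot as it stands.
- The arm moves only by the tool step_arm, never from a script. Its argument "steps" is one flat list of numbers, 7 for each row, row after row: the shift along the world's x, y, z each as a share of 0.1 m, from -1 to 1, then the turn, a rotation vector about the world's x, y, z each as a share of 90 degrees, from -1 to 1, then the closure, from 0 (fully open) to 1 (shut). In form: [tx, ty, tz, ax, ay, az, grip, tx, ty, tz, ax, ay, az, grip, ...]. A call has 1 to 5 rows; each row shifts and turns the commanded pose from where the row before left it; what a row does not reach is not made up. A row lasts 1/10 s, in which the tool goes at most 50 mm and 8.59 degrees, less where a joint would pass 70% of its speed; a pose out of reach is approached as far as the arm can. A call with a number of a shift or a turn outside -1 to 1 is refused whole. A call with a gripper value outside its range is refused whole. The fingers move at their own pace and stop on an object; "squeeze" is the grip in N (left out, the last holds). Time passes only in rows, so rows that do not move let the fingers close. It gives the time, the measured TCP pose, the force and the opening at its end, in the units of the state.
- read_state(): the state, without advancing time (a new reading comes with each control period).
- capture(name): name is "scene" or "top"; returns the picture (420x560x3 uint8, red, green, blue); there is no depth.
- camera_info(name): a dict with "camera_matrix" (3x3 intrinsics, pixels), "k1" (the pictures are not rectified: a ray, as slopes to the right and down, at radius r is drawn at 1 + k1 r^2 times it, then the intrinsics apply), "R" (3x3) and "t" (3): a world point X has camera coordinates R X + t. Camera axes: x right, y down, z forward; pixel columns grow to the right and rows downward; lengths in m; the calibration is good to about 2 mm. A picture is of the moment at which its call begins. camera_info takes no time and is no camera call.
- close_job(): hands the job in, once; it reports no verdict.
Trained networks look in the newest picture that a camera, given by its name, has taken for a name from the list of things; names that differ only in an ending like _2 or _b are one class to them, and where a whole thing is asked for, a point or a joint stands for the part that bears it (a point fixed in the world has none). Each returns a list of dicts, best first, with "confidence" (0 to 1); they miss things now and then, are a little off and sometimes report something else, mostly with a low value. They report only what shows in the picture. A call takes as long as a camera call. They do not tell look-alikes from the thing itself.
- outline_of(query, camera): "mask" (420x560 bool, what is visible of it) and "pixel" ([column, row] in pixels, amid what is visible of it).
The state is a dict: "clock": time; "joint_positions": joint angles; "qvel": joint speeds; "joint_torque": joint torques, N m; "position": TCP position; "orientation": TCP orientation; "force": force on the tool from outside, world axes, zero at the start; "ft_torque": the same for the moment, N m; "opening": finger opening in m.
Only numpy, scipy, OpenCV 4.12 (cv2) and the standard library are available. Lean on these libraries where they do the work, as an engineer would, in place of code of your own. Each camera call takes 0.05 s, during which the arm holds its last target.

### The job

Swing the drying lamp's arm all the way to the left, clear of the two finish samples that stand under it. Then take the sample with the small corner notch: the notch marks its bare label end, so hold it by the other, lacquered end and keep the fingers off the label end. Lift it out of its stand and finish while still holding it with the label about 20 cm above the middle of the ceramic viewing tile, tipped so that the label side looks up at about 45 degrees (flatter is fine), leaving the un-notched sample and the other things alone.

Things in the scene. Friction and masses are not known exactly. Their poses are not given: they have to be found in the camera images.
- lamp_arm (a joint): drying lamp's arm on a vertical post: at 0 it points from the post roughly toward the robot; grows (rad) as it swings to the robot's left (clockwise from above) to its stop at 1.7; starts at 0 to 0.35. Stiff hinge (0.15 Nm), stays where left. 12 mm tube at 168 mm height; lamp head 76 mm wide, 136 to 182 mm high, 180 mm from the post
- lamp_handle (a point): centre of the top of the black upright handle peg on the lamp arm, 235 mm above the bench; the peg is a round pin of 14 mm diameter, its thin part 60 mm long below this point, and stands 85 mm from the post's axis
- lamp_hinge (a point): point on the lamp post's vertical hinge axis, at the height of the handle's top (235 mm above the bench); the post itself ends at 197 mm. Round foot of 96 mm diameter
- sample: notched finish sample: wooden strip 140 long (x) x 8 thick (y) x 45 mm high (z), 35 to 70 g, standing on a long edge, any heading. Origin: middle of the underside, 8 mm above the bench. +x: toward the bare, paler label end (x = 25 to 70 mm; the rest is lacquered). Notch 16 x 14 mm at the +x, +z corner. Label on the +y face: seen from above, notched end away from you, it is on your left
- stand_a: aluminium stand that holds the notched sample, 50 mm along the sample x 60 x 23 mm high, fixed to the bench; the sample sits 15 mm deep in its slot (0.8 mm play each side) and lifts straight up. Origin: centre of its underside; x along the slot
- label (a point): centre of the paper label on the notched sample, in its frame at x = +41, y = +4 (on the face), z = +21.5 mm; axes as the sample's, y points out of the label
- grip_end (a point): middle of the lacquered end of the notched sample, a good place to hold it: in its frame x = -48, y = 0, z = 22.5 mm; clear of the stand, 30 mm above the bench as it stands
- blank: the other finish sample, same size, wood and kind of stand, but without notch or label; to be left alone. Axes as the sample's, its paler end at +x; origin middle of the underside
- tile: square ceramic viewing tile, 130 x 130 x 7 mm, fixed flat on the bench on the robot's right; origin: centre of its underside
- sanding_block: sanding block 56 x 101 x 28 mm lying near the robot, to be left alone; origin: centre of its underside
- masking_tape: roll of masking tape, 90 mm diameter, 24 mm high, to be left alone; origin: centre of its underside
- wood_caul: wooden block 45 x 150 x 22 mm beyond the tile, to be left alone; origin: centre of its underside
There are look-alikes about, which are no part of the job. Leave any pink look-alike of the sample alone.

How it is judged:
On the way, in this order (a step that is already met when the one before it is completed fails the run):
1. the lamp arm is swung to the left, clear of the samples (above 1.3 rad), with the notched sample still in its stand (value of joint lamp_arm above 1.3 rad and distance of sample from where it was at the start of the episode below 0.02 m), for 0.2 s.
2. the notched sample is held by its lacquered part and lifted out of its stand (label more than 80 mm above the bench) (value of joint lamp_arm above 1.3 rad and contact force between the fingers and sample above 1 N and x of the grasp point in the frame of sample below 0.014 m and height (world z) of label above 0.08 m), for 0.2 s.
At the end, for the whole second after the job is handed in: Notched sample held at rest by its lacquered part (tool centre at x below +14 mm of its frame), label facing within 55 degrees of straight up, its centre within 60 mm of the tile's centre from above and 130 to 290 mm high, held end above 90 mm; lamp arm beyond 1.3 rad (value of joint lamp_arm above 1.3 rad and contact force between the fingers and sample above 1 N and x of the grasp point in the frame of sample below 0.014 m and angle between sample's own y axis and vertical below 0.96 rad and horizontal distance between label and tile below 0.06 m and height (world z) of label between 0.13 and 0.29 m and height (world z) of grip_end above 0.09 m and linear speed of sample below 0.03 m/s); the arm keeps its last pose, push and grip.
It fails at once if the fingers hold or press the label end (contact force between the fingers and sample above 0.5 N and x of the grasp point in the frame of sample above 0.018 m).
It fails at once if the un-notched sample is disturbed (20 mm) (distance of blank from where it was at the start of the episode above 0.02 m).
It fails at once if the sanding block is disturbed (30 mm) (distance of sanding_block from where it was at the start of the episode above 0.03 m).
It fails at once if the masking tape is disturbed (30 mm) (distance of masking_tape from where it was at the start of the episode above 0.03 m).
It fails at once if the wood caul is disturbed (30 mm) (distance of wood_caul from where it was at the start of the episode above 0.03 m).
It also fails if it takes over 56 s, if anything falls off the work surface, if the arm or the gripper's body presses on something with over 40 N, if the wrist force passes 120 N, or if a joint passes its speed limit or range.

## Working session

There is one attempt and no reset: what is moved stays moved. The work goes in short steps, Python scripts to look and compute and a tool call to move; the robot and the scene stay as the last step left them, time stands still between calls to the robot, and variables do not carry over. Pictures are saved under pics/ and viewed, and the job is handed in when it is done.

Besides the shell and the picture viewer there is one more tool, called after "Emit:" by a JSON object that holds its "name" and its "arguments". step_arm: Moves the arm, as the interface text tells. Its arguments: {"type":"object","properties":{"steps":{"type":"array","items":{"type":"number","minimum":-1,"maximum":1}},"squeeze":{"type":"number"}},"required":["steps"]}

```bash
mkdir -p pics; ls; python3 - <<'E'
from cell import *
import cv2,numpy as np
for n in ("scene","top"):
    im=capture(n); cv2.imwrite(f"pics/{n}0.png",cv2.resize(im[:,:,::-1],(800,600),interpolation=cv2.INTER_CUBIC))
    print(n,{k:np.round(v,3).tolist() for k,v in camera_info(n).items()})
print(read_state())
E
```

```text
pics
scene {'camera_matrix': [[452.405, 0.0, 281.228], [0.0, 452.405, 203.912], [0.0, 0.0, 1.0]], 'k1': -0.124, 'R': [[-0.84, 0.543, 0.003], [0.35, 0.545, -0.762], [-0.415, -0.639, -0.647]], 't': [0.429, -0.11, 1.625]}
top {'camera_matrix': [[444.316, 0.0, 277.428], [0.0, 444.316, 214.582], [0.0, 0.0, 1.0]], 'k1': -0.007, 'R': [[-0.002, -1.0, 0.004], [-0.995, 0.001, -0.097], [0.097, -0.004, -0.995]], 't': [0.044, 0.571, 1.383]}
{'clock': 0.1, 'joint_positions': array([ 1.59262507e+00,  2.55696930e-01,  1.07153712e-01, -4.01446375e-04,
       -1.42389934e+00, -2.84608189e-01]), 'qvel': array([-5.03159101e-04, -1.30242879e-03,  1.97691620e-03, -1.69271685e-04,
       -3.80214515e-07, -2.27679742e-04]), 'joint_torque': array([-2.30882295e-03, -3.87602985e+01,  2.38477153e+01,  5.37806913e+00,
       -3.76187629e-03,  8.13477584e-06]), 'position': array([0.14271296, 0.53074855, 0.24919239]), 'orientation': array([ 0.09206352, -0.70095917,  0.0932568 ,  0.701059  ]), 'force': array([ 0.64157066,  0.0836102 , -0.476438  ]), 'ft_torque': array([-0.02947802, -0.01277836,  0.01303049]), 'opening': 0.08557608313647688}
```

View pics/scene0.png

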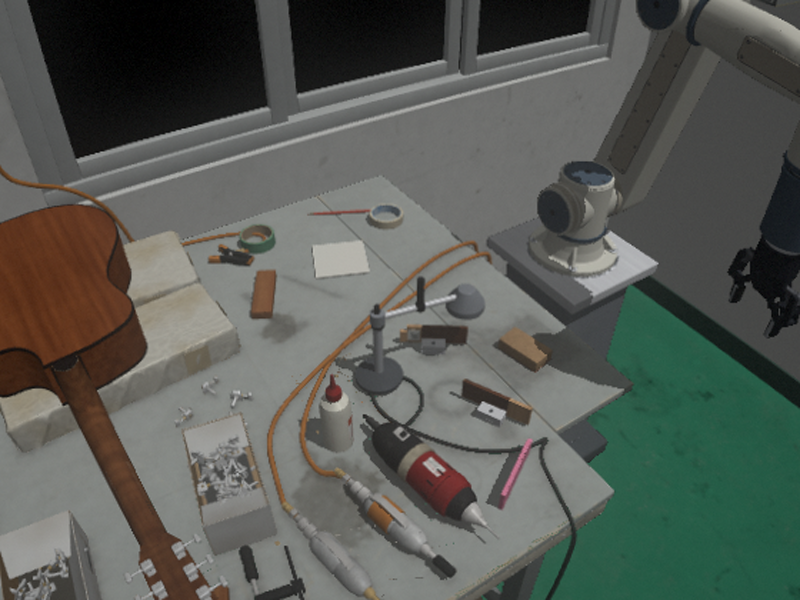

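View pics/top0.png

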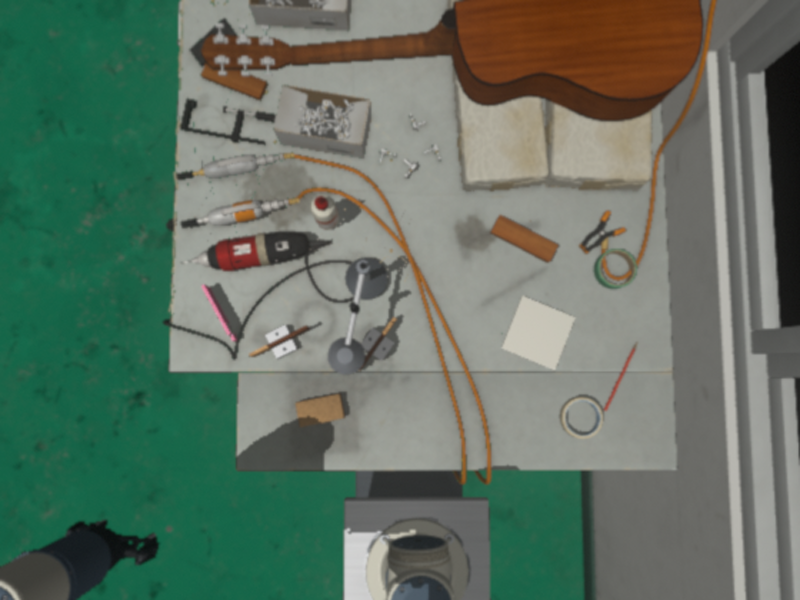

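```bash
cat > h.py <<'E'
from cell import *
import cv2,numpy as np
CI={n:camera_info(n) for n in ("scene","top")}
def proj(n,X):
    c=CI[n];X=np.atleast_2d(X);p=X@np.array(c["R"]).T+np.array(c["t"]);s=p[:,:2]/p[:,2:]
    s=s*(1+c["k1"]*(s**2).sum(1,keepdims=True));K=np.array(c["camera_matrix"])
    return s@K[:2,:2].T+K[:2,2]
def back(n,uv,z):
    c=CI[n];K=np.array(c["camera_matrix"]);R=np.array(c["R"]);t=np.array(c["t"])
    d=(np.array(uv,float)-K[:2,2])/np.array([K[0,0],K[1,1]]);s=d.copy()
    for _ in range(20): s=d/(1+c["k1"]*(s@s))
    C=-R.T@t;r=R.T@np.array([s[0],s[1],1]);return C+r*(z-C[2])/r[2]
E
python3 - <<'E'
from h import *
sc=capture("scene");tp=capture("top")
cv2.imwrite("pics/s1.png",cv2.resize(sc[180:370,230:390,::-1],None,fx=3.1,fy=3.1,interpolation=cv2.INTER_CUBIC))
cv2.imwrite("pics/t1.png",cv2.resize(tp[165:305,130:310,::-1],None,fx=4.2,fy=4.2,interpolation=cv2.INTER_CUBIC))
hz={"lamp_handle":.235,"lamp_arm":.168,"sample":.05,"blank":.05,"stand_a":.02,"label":.03,"tile":.007,"sanding_block":.028,"masking_tape":.024,"wood_caul":.022}
for n in ("scene","top"):
    for q in hz:
        for d in outline_of(q,n)[:3]:
            print(n,q,round(d["confidence"],2),np.round(d["pixel"],1),d["mask"].sum(),np.round(back(n,d["pixel"],hz[q])[:2],3))
E
```

```text
scene lamp_handle 0.78 [315.7 214.8] 1014 [0.555 0.222]
scene lamp_arm 0.94 [316. 216.] 1043 [0.51  0.167]
scene sample 0.71 [299.9 232.2] 514 [0.509 0.096]
scene sample 0.53 [359.6 333.3] 311 [0.586 0.458]
scene blank 0.71 [347.  277.7] 606 [0.502 0.306]
scene blank 0.67 [305.6 229.8] 513 [0.489 0.097]
scene stand_a 0.65 [301.8 240.9] 202 [0.506 0.105]
scene label 0.92 [305.  228.8] 516 [0.475 0.076]
scene label 0.66 [360.4 329.4] 263 [0.566 0.441]
scene tile 0.74 [238.  177.8] 813 [ 0.509 -0.284]
scene sanding_block 0.56 [365.7 241.9] 712 [0.356 0.216]
scene sanding_block 0.24 [181.7 205.4] 504 [ 0.744 -0.229]
scene sanding_block 0.23 [348.9 281.9] 594 [0.494 0.307]
scene masking_tape 0.85 [268.9 150.1] 309 [ 0.338 -0.353]
scene wood_caul 0.62 [182.6 207.1] 477 [ 0.743 -0.226]
top lamp_handle 0.92 [243.4 241.7] 861 [0.478 0.135]
top lamp_handle 0.4 [417.5 287. ] 311 [ 0.356 -0.33 ]
top lamp_arm 0.58 [244.3 243. ] 786 [0.477 0.137]
top sample 0.48 [247.8 209.9] 1391 [0.584 0.135]
top sample 0.27 [366.1 167.8] 719 [ 0.717 -0.238]
top sample 0.21 [225.3 288.7] 604 [0.341 0.203]
top blank 0.76 [198.8 237. ] 167 [0.5   0.287]
top stand_a 0.73 [262.6 240.5] 225 [0.49 0.09]
top stand_a 0.69 [243.2 239.7] 868 [0.492 0.151]
top label 0.7 [152.5 218. ] 193 [0.561 0.438]
top label 0.61 [268.2 236.7] 69 [0.501 0.072]
top tile 0.9 [377.1 229.5] 1630 [ 0.525 -0.278]
top sanding_block 0.58 [228.8 286.7] 602 [0.345 0.195]
top masking_tape 0.66 [416. 285.] 289 [ 0.349 -0.392]
top wood_caul 0.93 [368.6 166.7] 715 [ 0.727 -0.252]
top wood_caul 0.34 [244.  241.9] 825 [0.485 0.149]
```

View pics/s1.png

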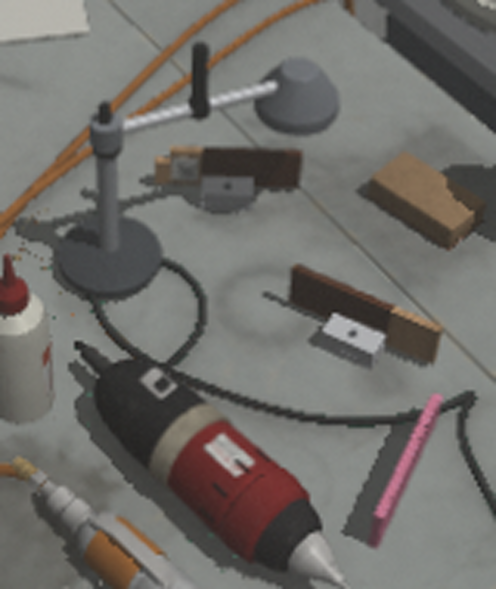

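View pics/t1.png

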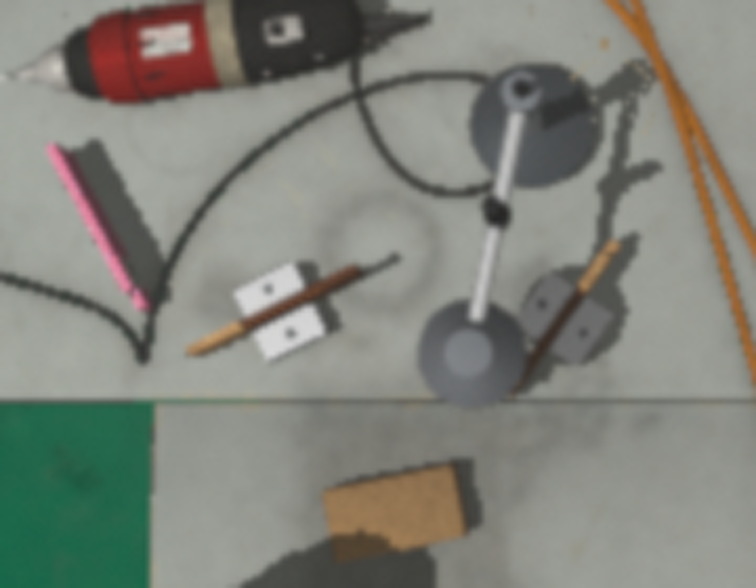

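```bash
cat >> h.py <<'E'
from scipy.spatial.transform import Rotation as Rn
def rot(q): return Rn.from_quat([q[1],q[2],q[3],q[0]])
E
python3 - <<'E'
from h import *
def c(u,v): return [u/4.2+130,v/4.2+165]
def s(u,v): return [u/3.1+230,v/3.1+180]
print("hinge",back("top",c(520,90),.197),back("scene",s(106,110),.197))
print("handle",back("top",c(497,211),.235),back("scene",s(201,45),.235))
print("head",back("top",c(468,352),.182))
print("pale",back("top",c(615,242),.039),back("top",c(582,292),.053),back("top",c(528,382),.053), back("scene",s(302,152),.053))
print("blank",back("top",c(190,352),.053),back("top",c(358,270),.053),back("scene",s(292,267),.053),back("scene",s(440,328),.053))
print("bottle tip",[back("top",[225,145],z)[:2] for z in (.1,.15,.2)],back("scene",[230+7/3.1,180+255/3.1],.15),back("scene",[230+20/3.1,180+420/3.1],0))
r=rot(read_state()["orientation"]).as_matrix();print(r.round(3))
E
```

```text
hinge [0.63442439 0.10944027 0.197     ] [0.64081008 0.11956622 0.197     ]
handle [0.54948738 0.1220873  0.235     ] [0.55418945 0.12982266 0.235     ]
head [0.460059   0.14429701 0.182     ]
pale [0.54495927 0.04582791 0.039     ] [0.50682234 0.0702918  0.053     ] [0.4406649  0.10999426 0.053     ] [0.43475899 0.13152778 0.053     ]
blank [0.46305336 0.35893655 0.053     ] [0.52335266 0.23595004 0.053     ] [0.53021497 0.24278387 0.053     ] [0.46711508 0.36547976 0.053     ]
bottle tip [array([0.77835868, 0.20279292]), array([0.76543005, 0.19697812]), array([0.75250143, 0.19116331])] [0.76828895 0.17799365 0.15      ] [0.7912884  0.22096029 0.        ]
[[ 0.    -0.26  -0.966]
 [-0.    -0.966  0.26 ]
 [-1.     0.    -0.   ]]
```

Candidates: notched sample at scene px (300,232), with pale end, white label, corner notch and grey stand. Un-notched blank at (347,278), pink look-alike at (360,333). The close crop shows the label and notch on the one under the lamp head, so I choose that one. First the lamp.

Emit:
{"name": "step_arm", "arguments": {"steps": [0.27, -0.27, 0.08, 0, 0, 0, 0, 0.27, -0.27, 0.08, 0, 0, 0, 0, 0.27, -0.27, 0.08, 0, 0, 0, 0, 0.27, -0.27, 0.08, 0, 0, 0, 0, 0.27, -0.27, 0.08, 0, 0, 0, 0], "squeeze": 20}}

```text
clock: 1.7
position: [0.2787, 0.3949, 0.2905]
orientation: [-0.093, 0.701, -0.092, -0.701]
force: [0.9, -0.4, -0.4]
opening: 0.0855
```

Emit:
{"name": "step_arm", "arguments": {"steps": [0.27, -0.27, 0.08, 0, 0, 0, 0, 0.27, -0.27, 0.08, 0, 0, 0, 0, 0.27, -0.27, 0.08, 0, 0, 0, 0, 0.27, -0.27, 0.08, 0, 0, 0, 0, 0.27, -0.27, 0, 0, 0, 0, 0]}}

```text
clock: 2.2
position: [0.4141, 0.26, 0.3234]
orientation: [-0.093, 0.702, -0.092, -0.7]
force: [-0.6, 0.8, 0.1]
opening: 0.0854
```

Emit:
{"name": "step_arm", "arguments": {"steps": [0.27, -0.27, 0, 0, 0, 0.03, 0, 0.27, -0.27, 0, 0, 0, 0.03, 0, 0.27, -0.27, 0, 0, 0, 0, 0, 0.27, -0.27, 0, 0, 0, 0, 0, 0.27, -0.27, 0, 0, 0, 0, 0]}}

```text
clock: 2.7
position: [0.5488, 0.1248, 0.3221]
orientation: [-0.06, 0.705, -0.059, -0.705]
force: [0.3, 1.4, 0.5]
opening: 0.0856
```

Emit:
{"name": "step_arm", "arguments": {"steps": [0, 0, 0, 0, 0, 0, 0, 0, 0, 0, 0, 0, 0, 0]}}

```text
clock: 2.9
position: [0.5482, 0.1255, 0.3215]
orientation: [0.06, -0.704, 0.06, 0.705]
force: [0.0, 0.1, -0.4]
opening: 0.0854
```

Emit:
{"name": "step_arm", "arguments": {"steps": [0.02, 0, -0.2, 0, 0, 0, 0, 0, 0, -0.2, 0, 0, 0, 0, 0, 0, -0.1, 0, 0, 0, 0]}}

```text
clock: 3.2
position: [0.5486, 0.1269, 0.2705]
orientation: [0.059, -0.704, 0.059, 0.705]
force: [-0.3, -0.7, -0.7]
opening: 0.0852
```

```bash
python3 - <<'E'
from h import *
sc=capture("scene")
cv2.imwrite("pics/s2.png",cv2.resize(sc[130:290,230:390,::-1],None,fx=3.7,fy=3.7,interpolation=cv2.INTER_CUBIC))
print(read_state()["position"])
E
```

```text
[0.54831937 0.1267797  0.26952793]
```

View pics/s2.png

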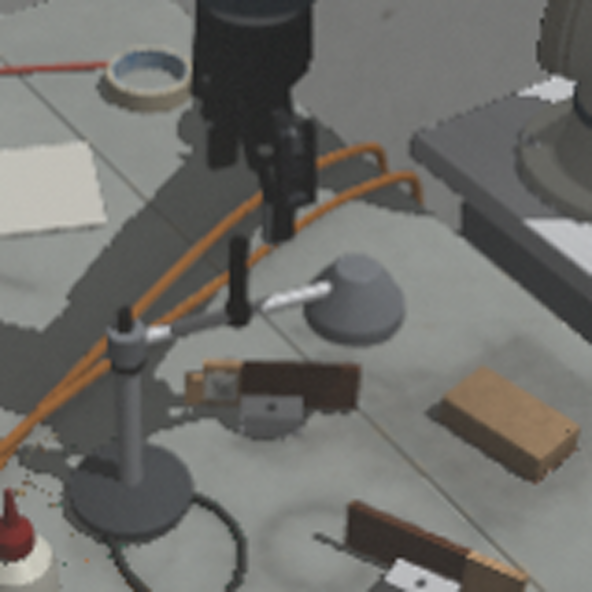

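The peg top is at crop (238,238), between and below the two fingers at (222,160) and (280,235). I'll descend and cage it.

Emit:
{"name": "step_arm", "arguments": {"steps": [0.02, 0, -0.2, 0, 0, 0, 0, 0, 0, -0.2, 0, 0, 0, 0, 0, 0, -0.15, 0, 0, 0, 0, 0, 0, 0, 0, 0, 0, 0.4, 0, 0, 0, 0, 0, 0, 0.6]}}

```text
clock: 3.75
position: [0.5521, 0.1264, 0.2182]
orientation: [-0.059, 0.705, -0.059, -0.704]
force: [0.1, -0.1, 0.2]
opening: 0.0591
```

Emit:
{"name": "step_arm", "arguments": {"steps": [0, 0, 0, 0, 0, 0, 0.76, 0, 0, 0, 0, 0, 0, 0.76, 0, 0, 0, 0, 0, 0, 0.76, 0, 0, 0, 0, 0, 0, 0.76, 0, 0, 0, 0, 0, 0, 0.76]}}

```text
clock: 4.25
position: [0.5519, 0.1261, 0.2171]
orientation: [-0.06, 0.705, -0.06, -0.705]
force: [-0.4, -0.1, -0.2]
opening: 0.0206
```

```bash
python3 - <<'E'
from h import *
sc=capture("scene")
cv2.imwrite("pics/s3.png",cv2.resize(sc[130:290,230:390,::-1],None,fx=3.7,fy=3.7,interpolation=cv2.INTER_CUBIC))
s=read_state();print(s["position"],s["force"],s["opening"])
E
```

```text
[0.55187648 0.1261078  0.21705464] [0.07820818 0.45661114 0.91673203] 0.01994746340084458
```

View pics/s3.png

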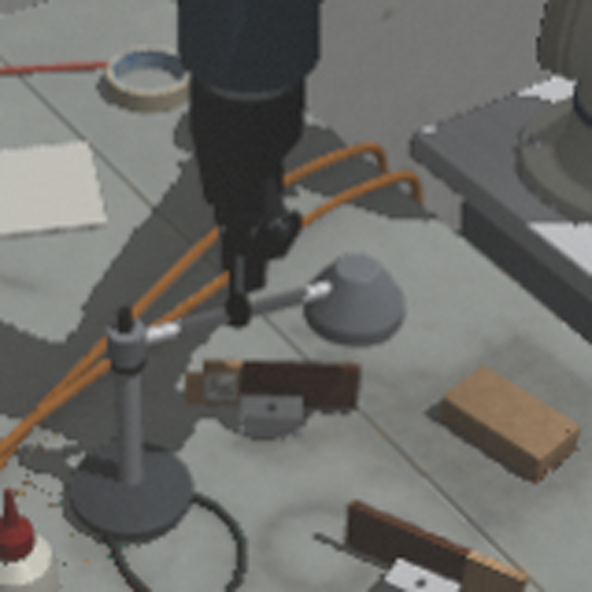

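Emit:
{"name": "step_arm", "arguments": {"steps": [0.028, 0.115, 0, 0, 0, -0.089, 0.76, 0.044, 0.111, 0, 0, 0, -0.089, 0.76, 0.059, 0.103, 0, 0, 0, -0.089, 0.76, 0.072, 0.093, 0, 0, 0, -0.089, 0.76, 0.085, 0.083, 0, 0, 0, -0.089, 0.76]}}

```text
clock: 4.8
position: [0.5801, 0.1761, 0.2172]
orientation: [0.298, -0.64, 0.3, 0.641]
force: [-2.3, -2.4, 2.3]
opening: 0.0208
```

Emit:
{"name": "step_arm", "arguments": {"steps": [0.096, 0.07, 0, 0, 0, -0.089, 0.76, 0.104, 0.057, 0, 0, 0, -0.089, 0.76, 0.111, 0.041, 0, 0, 0, -0.089, 0.76, 0.116, 0.025, 0, 0, 0, -0.089, 0.76, 0.119, 0.009, 0, 0, 0, -0.089, 0.76]}}

```text
clock: 5.3
position: [0.6346, 0.1978, 0.2168]
orientation: [0.5, -0.499, 0.501, 0.501]
force: [-4.2, 3.3, 1.9]
opening: 0.0206
```

Emit:
{"name": "step_arm", "arguments": {"steps": [0.04, 0, 0, 0, 0, 0, 0.76, 0, 0, 0, 0, 0, 0, 0.76]}}

```text
clock: 5.5
position: [0.6395, 0.1967, 0.2164]
orientation: [-0.498, 0.502, -0.498, -0.502]
force: [0.2, -0.2, 0.5]
opening: 0.0205
```

```bash
python3 - <<'E'
from h import *
sc=capture("scene")
cv2.imwrite("pics/s4.png",cv2.resize(sc[130:290,230:390,::-1],None,fx=3.7,fy=3.7,interpolation=cv2.INTER_CUBIC))
s=read_state();print(s["position"],s["force"],s["opening"],s["joint_positions"])
E
```

```text
[0.63933417 0.19662137 0.21673133] [-0.89093716 -0.26837008 -0.32727333] 0.020740764185548627 [ 5.31445219e-01  5.06129906e-01  3.97303243e-01  2.90429082e-04
 -1.46217062e+00 -5.24285836e-01]
```

View pics/s4.png

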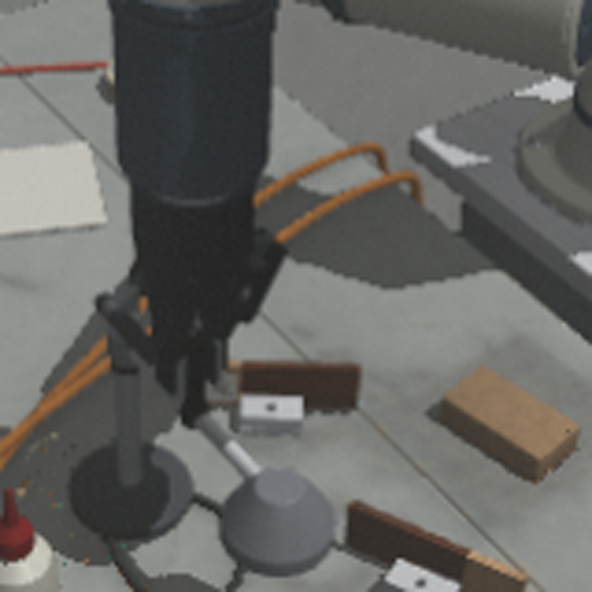

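The lamp now points left (head at crop (278,520)). I'll open, rise and move aside to view the sample.

Emit:
{"name": "step_arm", "arguments": {"steps": [0, 0, 0, 0, 0, 0, 0.3, 0, 0, 0, 0, 0, 0, 0, 0, 0, 0, 0, 0, 0, 0, 0, 0, 0.3, 0, 0, 0, 0, 0, 0, 0.4, 0, 0, 0, 0]}}

```text
clock: 6.05
position: [0.6381, 0.1964, 0.2856]
orientation: [0.497, -0.501, 0.501, 0.502]
force: [0.6, 0.8, 0.1]
opening: 0.0852
```

Emit:
{"name": "step_arm", "arguments": {"steps": [-0.2, -0.2, 0.4, 0, 0, 0, 0, -0.3, -0.35, 0, 0, 0, 0.09, 0, -0.3, -0.35, 0, 0, 0, 0.09, 0, -0.3, -0.35, 0, 0, 0, 0.09, 0, -0.3, -0.35, 0, 0, 0, 0.09, 0]}}

```text
clock: 6.55
position: [0.4976, 0.0355, 0.3272]
orientation: [-0.337, 0.622, -0.337, -0.621]
force: [0.3, -1.2, 0.4]
opening: 0.0854
```

Emit:
{"name": "step_arm", "arguments": {"steps": [-0.2, -0.4, 0, 0, 0, 0.09, 0, -0.2, -0.4, 0, 0, 0, 0.09, 0, 0, -0.4, 0, 0, 0, 0.09, 0, 0, 0, 0, 0, 0, 0, 0]}}

```text
clock: 6.95
position: [0.4583, -0.0846, 0.3278]
orientation: [-0.203, 0.678, -0.203, -0.677]
force: [-0.1, 0.9, 0.7]
opening: 0.0856
```

```bash
python3 - <<'E'
from h import *
sc=capture("scene");tp=capture("top")
cv2.imwrite("pics/s5.png",cv2.resize(sc[180:300,230:390,::-1],None,fx=4.9,fy=4.9,interpolation=cv2.INTER_CUBIC))
cv2.imwrite("pics/t5.png",cv2.resize(tp[165:305,150:310,::-1],None,fx=4.2,fy=4.2,interpolation=cv2.INTER_CUBIC))
cv2.imwrite("pics/t5b.png",cv2.resize(tp[205:265,230:300,::-1],None,fx=10,fy=10,interpolation=cv2.INTER_CUBIC))
np.savez("im5.npz",sc=sc,tp=tp)
s=read_state();print(s["position"],s["joint_positions"])
E
```

```text
[ 0.45902961 -0.08191781  0.32722124] [ 1.60777187e-01  7.48897663e-02  8.28869389e-02 -1.59343228e-04
 -1.57806639e+00  8.23522083e-01]
```

View pics/s5.png

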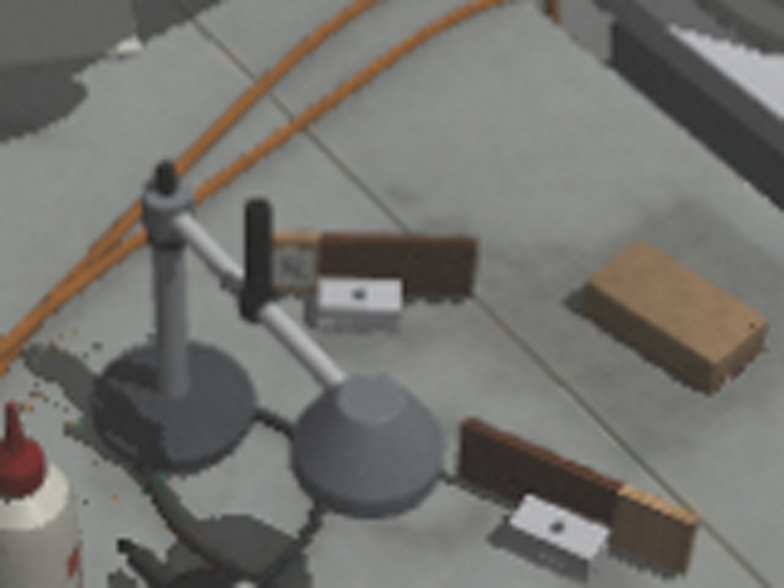

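View pics/t5.png

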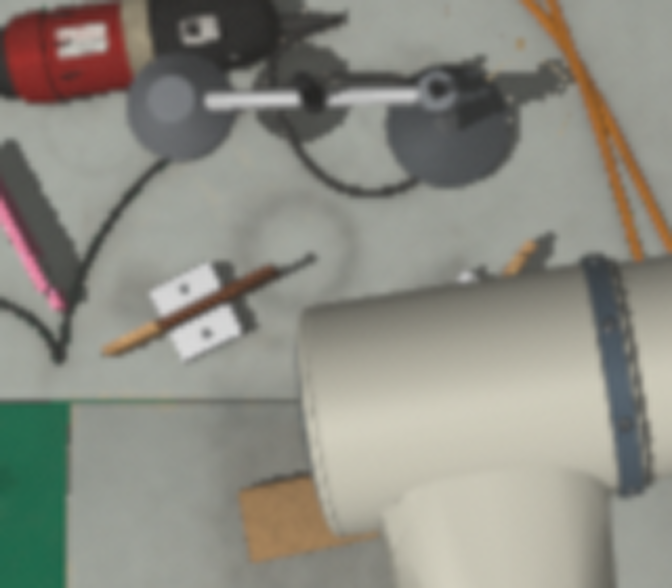

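View pics/t5b.png

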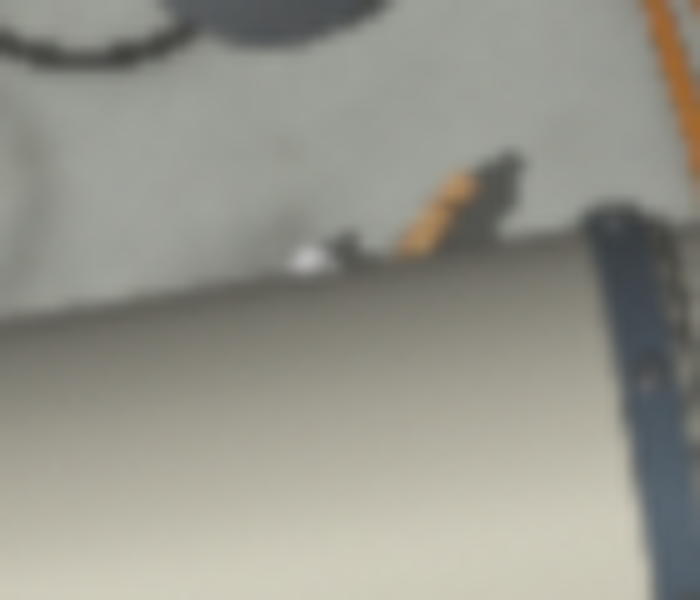

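The sample is unmoved in scene, but the arm's link hides it in top. I'll move farther right for a clear top view.

Emit:
{"name": "step_arm", "arguments": {"steps": [0, -0.45, 0, 0, 0, 0, 0, 0, -0.45, 0, 0, 0, 0, 0, 0, -0.45, 0, 0, 0, 0, 0, 0, -0.45, 0, 0, 0, 0, 0, 0, -0.45, 0, 0, 0, 0, 0]}}

```text
clock: 7.55
position: [0.4599, -0.3069, 0.3269]
orientation: [-0.203, 0.677, -0.203, -0.677]
force: [1.2, 0.4, 0.8]
opening: 0.0852
```

```bash
python3 - <<'E'
from h import *
tp=capture("top")
cv2.imwrite("pics/t6b.png",cv2.resize(tp[205:265,230:300,::-1],None,fx=10,fy=10,interpolation=cv2.INTER_CUBIC))
sc=np.load("im5.npz")["sc"]
cv2.imwrite("pics/s6b.png",cv2.resize(sc[220:250,280:330,::-1],None,fx=14,fy=14,interpolation=cv2.INTER_CUBIC))
E
```

```text
(no output)
```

View pics/t6b.png

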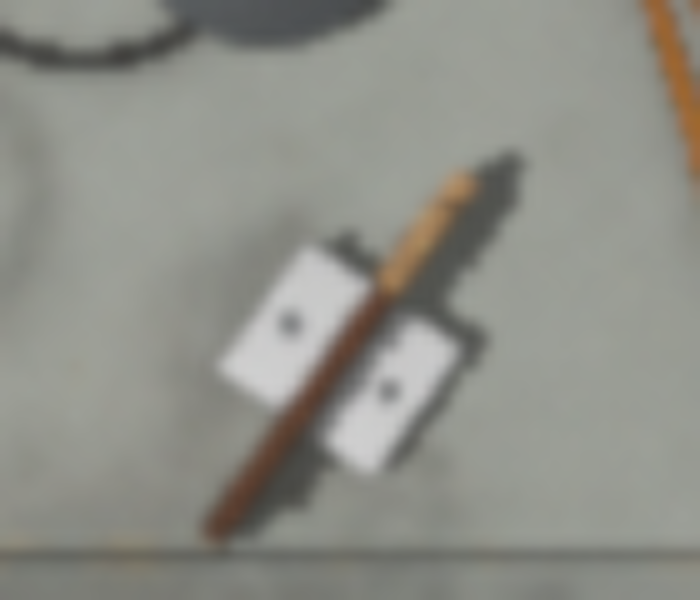

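View pics/s6b.png

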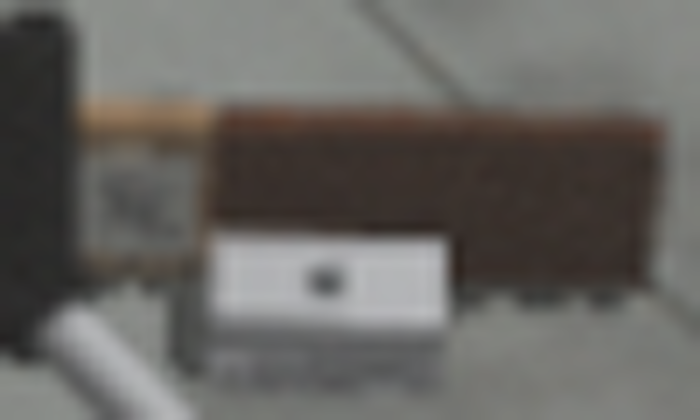

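```bash
cat > fit.py <<'E'
from h import *
from scipy.optimize import least_squares
T=[((-70,0,45),(213,534)),((25,0,45),(385,290)),((54,0,45),(457,198)),((70,0,31),(468,176))]
S=[((-70,4,45),(660,128)),((-70,4,0),(648,282)),((25,4,45),(213,130))]
def res(p):
    r=[]
    for n,L,f,o in (("top",T,10,(230,205)),("scene",S,14,(280,220))):
        for X,uv in L:
            X=np.array(X)/1e3;c,s=np.cos(p[2]),np.sin(p[2])
            W=[p[0]+c*X[0]-s*X[1],p[1]+s*X[0]+c*X[1],X[2]+.008]
            r+=list(proj(n,W)[0]-(np.array(uv)+.5)/f-o+.5)
    return np.array(r)
o=least_squares(res,[.485,.08,-.55]);p=o.x
print(p,np.degrees(p[2]));print(o.fun.reshape(-1,2).round(2))
u=np.array([np.cos(p[2]),np.sin(p[2])]);print("grip",p[:2]-.048*u)
print("stand",back("top",[230+34-.45,205+35.6-.45],.023))
print("tile",back("top",[377.1,229.5],.007))
E
python3 fit.py
```

```text
[ 0.49094324  0.08545912 -0.6171099 ] -35.35779290564225
[[-0.32  0.23]
 [ 0.3  -0.48]
 [-1.51  1.11]
 [ 0.36 -0.51]
 [-0.11  0.08]
 [-0.29 -0.05]
 [-0.5  -1.06]]
grip [0.45179663 0.11323578]
stand [0.49060435 0.0866778  0.023     ]
tile [ 0.52483106 -0.2778102   0.007     ]
```

Emit:
{"name": "step_arm", "arguments": {"steps": [0, 0.42, 0, 0, 0, -0.022, 0, 0, 0.42, 0, 0, 0, 0, 0, 0, 0.42, 0, 0, 0, 0, 0, 0, 0.42, 0, 0, 0, 0, 0, 0, 0.42, 0, 0, 0, 0, 0]}}

```text
clock: 8.1
position: [0.4593, -0.0936, 0.3269]
orientation: [-0.215, 0.674, -0.215, -0.674]
force: [0.4, 0.2, 0.6]
opening: 0.0853
```

Emit:
{"name": "step_arm", "arguments": {"steps": [0, 0.42, 0, 0, 0, 0, 0, 0, 0.42, 0, 0, 0, 0, 0, 0, 0.42, 0, 0, 0, 0, 0, 0, 0.42, 0, 0, 0, 0, 0, 0, 0.42, 0, 0, 0, 0, 0]}}

```text
clock: 8.6
position: [0.4587, 0.1166, 0.3271]
orientation: [-0.215, 0.674, -0.215, -0.674]
force: [0.2, -0.8, 0.4]
opening: 0.0852
```

Emit:
{"name": "step_arm", "arguments": {"steps": [-0.08, 0, -0.4, 0, 0, 0, 0, 0, 0, -0.45, 0, 0, 0, 0, 0, 0, -0.45, 0, 0, 0, 0, 0, 0, -0.45, 0, 0, 0, 0, 0, 0, -0.3, 0, 0, 0, 0]}}

```text
clock: 9.1
position: [0.4495, 0.1143, 0.119]
orientation: [0.214, -0.673, 0.216, 0.675]
force: [0.1, -0.0, 1.0]
opening: 0.0856
```

```bash
python3 - <<'E'
from h import *
sc=capture("scene")
cv2.imwrite("pics/s7.png",cv2.resize(sc[180:280,250:370,::-1],None,fx=6,fy=6,interpolation=cv2.INTER_CUBIC))
s=read_state();print(s["position"],rot(s["orientation"]).as_matrix().round(3),s["force"])
E
```

```text
[0.44712563 0.11334789 0.11499453] [[-0.01  -0.58  -0.814]
 [-0.003 -0.814  0.58 ]
 [-1.     0.009  0.006]] [-2.27990539 -0.12870348 -4.9219146 ]
```

View pics/s7.png

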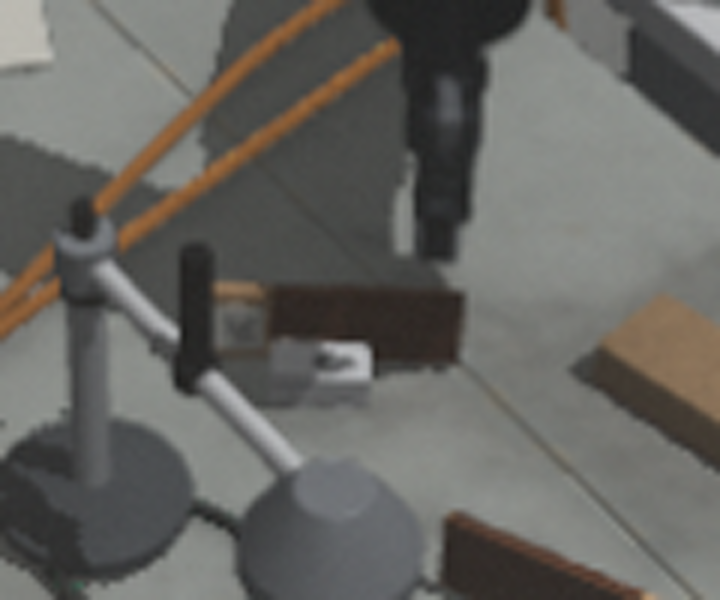

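The near finger at crop (440,240) lines up with the lacquered end (420–460, 290–360). The sample and stand are untouched.

Emit:
{"name": "step_arm", "arguments": {"steps": [0.03, 0, -0.2, 0, 0, 0, 0, 0, 0, -0.2, 0, 0, 0, 0, 0, 0, -0.2, 0, 0, 0, 0, 0, 0, -0.1, 0, 0, 0, 0, 0, 0, 0, 0, 0, 0, 0]}}

```text
clock: 9.65
position: [0.4539, 0.1141, 0.0515]
orientation: [0.214, -0.673, 0.216, 0.674]
force: [0.1, -0.3, -0.1]
opening: 0.085
```

```bash
python3 - <<'E'
from h import *
sc=capture("scene");tp=capture("top")
cv2.imwrite("pics/s8.png",cv2.resize(sc[180:280,250:370,::-1],None,fx=6,fy=6,interpolation=cv2.INTER_CUBIC))
cv2.imwrite("pics/t8.png",cv2.resize(tp[205:265,230:300,::-1],None,fx=8,fy=8,interpolation=cv2.INTER_CUBIC))
s=read_state();print(s["position"],rot(s["orientation"]).as_matrix().round(3),s["force"])
E
```

```text
[0.45497749 0.11436766 0.05297408] [[ 0.001 -0.579 -0.815]
 [ 0.    -0.815  0.579]
 [-1.    -0.001 -0.001]] [0.33234831 0.15516503 0.84215824]
```

View pics/s8.png

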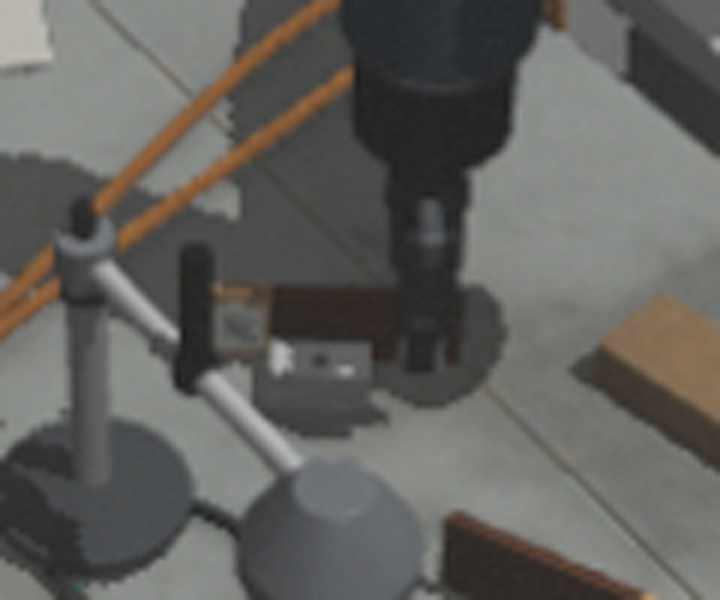

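View pics/t8.png

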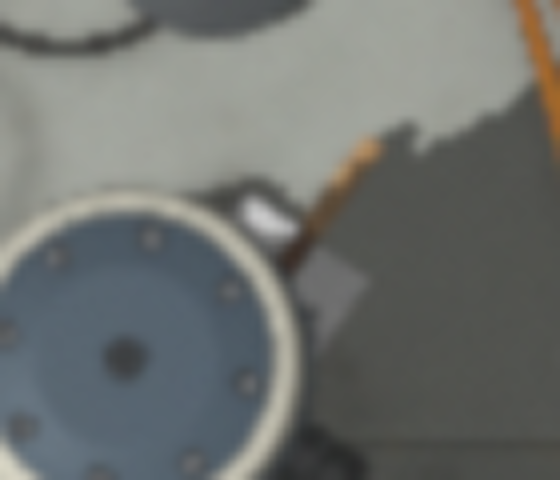

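Emit:
{"name": "step_arm", "arguments": {"steps": [-0.03, -0.01, -0.15, 0, 0, 0, 0, 0, 0, 0, 0, 0, 0, 0.4, 0, 0, 0, 0, 0, 0, 0.7, 0, 0, 0, 0, 0, 0, 0.85, 0, 0, 0, 0, 0, 0, 0.9], "squeeze": 20}}

```text
clock: 10.25
position: [0.4519, 0.113, 0.0378]
orientation: [-0.215, 0.674, -0.215, -0.673]
force: [0.1, -0.1, 0.1]
opening: 0.0284
```

Emit:
{"name": "step_arm", "arguments": {"steps": [0, 0, 0, 0, 0, 0, 1, 0, 0, 0, 0, 0, 0, 1, 0, 0, 0, 0, 0, 0, 1, 0, 0, 0, 0, 0, 0, 1]}}

```text
clock: 10.65
position: [0.4521, 0.1133, 0.0374]
orientation: [-0.216, 0.674, -0.214, -0.673]
force: [2.5, 3.1, 0.9]
opening: 0.0076
```

Emit:
{"name": "step_arm", "arguments": {"steps": [0.004, 0.006, 0, 0, 0, 0, 1, 0, 0, 0, 0, 0, 0, 1, 0, 0, 0.08, 0, 0, 0, 1, 0, 0, 0.1, 0, 0, 0, 1, 0, 0, 0.1, 0, 0, 0, 1], "squeeze": 60}}

```text
clock: 11.15
position: [0.4507, 0.1126, 0.0653]
orientation: [0.214, -0.673, 0.216, 0.674]
force: [0.4, -0.1, -0.8]
opening: 0.007
```

Emit:
{"name": "step_arm", "arguments": {"steps": [0, 0, 0.2, 0, 0, 0, 1, 0, 0, 0.2, 0, 0, 0, 1, 0, 0, 0.2, 0, 0, 0, 1, 0, 0, 0.2, 0, 0, 0, 1, 0, 0, 0, 0, 0, 0, 1]}}

```text
clock: 11.65
position: [0.4525, 0.1132, 0.1479]
orientation: [-0.216, 0.675, -0.214, -0.673]
force: [-0.2, 0.2, -0.7]
opening: 0.0069
```

```bash
python3 - <<'E'
from h import *
sc=capture("scene")
cv2.imwrite("pics/s9.png",cv2.resize(sc[160:280,230:370,::-1],None,fx=5,fy=5,interpolation=cv2.INTER_CUBIC))
s=read_state();print(s["position"],s["force"],s["opening"])
E
```

```text
[0.45165436 0.11307703 0.14627019] [ 0.04100867 -0.81905919 -0.42966137] 0.007014356289155023
```

View pics/s9.png

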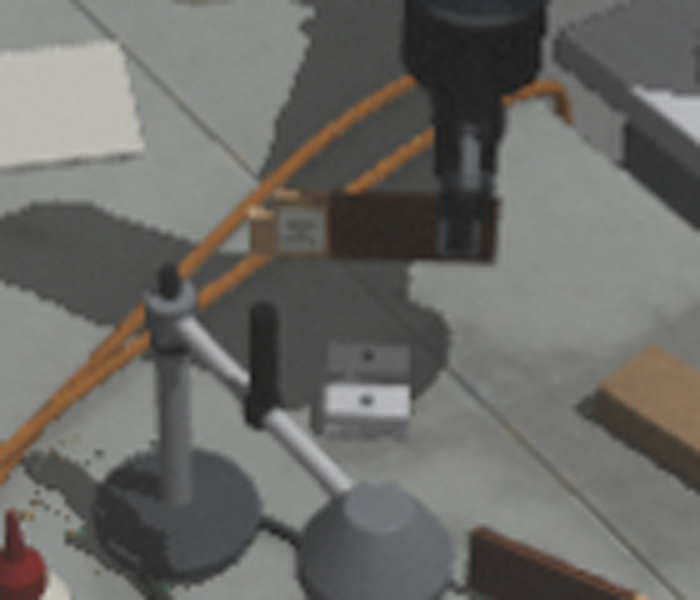

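Sample lifted, with the label at crop (300,225) facing the camera and the fingers on the lacquered end. Now I'll carry and yaw it over to the tile.

Emit:
{"name": "step_arm", "arguments": {"steps": [0.08, -0.2, 0.25, 0, 0, -0.05, 1, 0.08, -0.35, 0.2, 0, 0, -0.079, 1, 0.08, -0.4, 0.2, 0, 0, -0.079, 1, 0.08, -0.4, 0.2, 0, 0, -0.079, 1, 0.08, -0.4, 0.15, 0, 0, -0.079, 1]}}

```text
clock: 12.2
position: [0.491, -0.0634, 0.2454]
orientation: [0.398, -0.584, 0.399, 0.584]
force: [0.8, 0.0, -0.5]
opening: 0.0076
```

Emit:
{"name": "step_arm", "arguments": {"steps": [0.08, -0.4, 0, 0, 0, -0.079, 1, 0.08, -0.4, 0, 0, 0, -0.079, 1, 0.08, -0.3, 0, 0, 0, -0.08, 1, 0, -0.17, 0, 0, 0, 0, 1, 0, 0, 0, 0, 0, 0, 1]}}

```text
clock: 12.7
position: [0.5145, -0.1905, 0.2433]
orientation: [0.499, -0.499, 0.501, 0.501]
force: [-0.7, 0.1, -0.4]
opening: 0.0072
```

Emit:
{"name": "step_arm", "arguments": {"steps": [0, 0, 0, 0, -0.06, 0, 1, 0, 0, 0, 0, -0.08, 0, 1, 0, 0, 0, 0, -0.08, 0, 1, 0, 0, 0, 0, -0.08, 0, 1, 0, 0, 0, 0, -0.05, 0, 1]}}

```text
clock: 13.2
position: [0.5137, -0.1877, 0.2441]
orientation: [-0.617, 0.618, -0.344, -0.346]
force: [-0.5, 0.2, -0.7]
opening: 0.0074
```

```bash
python3 - <<'E'
from h import *
s=read_state();print(s["position"],s["opening"],s["joint_positions"].round(3));print(rot(s["orientation"]).as_matrix().round(3))
E
```

```text
[ 0.51366861 -0.18769446  0.24412029] 0.0074044027522247756 [-0.1   -0.054 -0.358 -0.081 -0.719  0.15 ]
[[ 0.525 -0.851 -0.004]
 [ 0.001 -0.003  1.   ]
 [-0.851 -0.525 -0.001]]
```

Emit:
{"name": "step_arm", "arguments": {"steps": [0, 0, -0.08, 0, -0.065, 0, 1, 0, 0, -0.08, 0, -0.065, 0, 1, 0, 0, -0.08, 0, -0.065, 0, 1, 0, 0, -0.08, 0, -0.065, 0, 1, 0, 0, 0, 0, 0, 0, 1]}}

```text
clock: 13.7
position: [0.5102, -0.1886, 0.2108]
orientation: [0.668, -0.665, 0.233, 0.237]
force: [0.6, -1.4, 0.4]
opening: 0.0072
```

Emit:
{"name": "step_arm", "arguments": {"steps": [0, 0, 0, 0, 0, 0, 1, 0, 0, 0, 0, 0, 0, 1, 0, 0, 0, 0, 0, 0, 1]}}

```text
clock: 14.0
position: [0.5125, -0.1893, 0.2138]
orientation: [-0.667, 0.667, -0.232, -0.236]
force: [0.1, 0.6, 0.0]
opening: 0.0073
```

```bash
python3 - <<'E'
from h import *
sc=capture("scene");tp=capture("top")
cv2.imwrite("pics/s10.png",cv2.resize(sc[100:290,180:390,::-1],None,fx=3,fy=3,interpolation=cv2.INTER_CUBIC))
cv2.imwrite("pics/t10.png",cv2.resize(tp[140:300,160:440,::-1],None,fx=2.8,fy=2.8,interpolation=cv2.INTER_CUBIC))
s=read_state();M=rot(s["orientation"]).as_matrix();p=s["position"]
print(p,s["opening"],s["joint_positions"].round(3),s["force"]);print(M.round(3))
ys=-M[:,1];zs=-M[:,0];xs=np.cross(ys,zs)
L=p+.089*xs+.004*ys-.008*zs
print("label",L,"tilt",np.degrees(np.arccos(ys[2])),"proj",proj("scene",L),proj("top",L))
for n in("scene","top"):
    for q in ("label","sample","tile"):
        for d in outline_of(q,n)[:2]: print(n,q,d["confidence"],d["pixel"],back(n,d["pixel"],L[2]))
E
```

```text
[ 0.51242804 -0.18924002  0.21360113] 0.006996689360288012 [-0.242 -0.098 -0.502 -0.605 -0.345  0.732] [-0.42131288 -0.3647244  -0.68888056]
[[ 0.78  -0.625 -0.006]
 [ 0.005 -0.002  1.   ]
 [-0.625 -0.78   0.002]]
label [ 0.52167499 -0.27818614  0.21158079] tilt 38.69714992295016 proj [[231.76558761 129.39327609]] [[394.09921408 225.89250714]]
scene label 0.79 [241.2, 133.4] [ 0.50805089 -0.24001772  0.21158079]
scene label 0.56 [362.5, 325.0] [0.65441807 0.51784894 0.21158079]
scene sample 0.86 [358.6, 331.3] [0.67041396 0.52495008 0.21158079]
scene sample 0.83 [234.1, 135.3] [ 0.53241599 -0.24223711  0.21158079]
scene tile 0.6 [239.0, 178.4] [ 0.62794273 -0.03563124  0.21158079]
top label 0.79 [383.8, 229.4] [ 0.51204153 -0.24950971  0.21158079]
top label 0.75 [153.2, 216.7] [0.54807051 0.38571231 0.21158079]
top sample 0.79 [154.4, 218.1] [0.54419153 0.3823069  0.21158079]
top sample 0.66 [385.2, 224.9] [ 0.52445609 -0.25368579  0.21158079]
top tile 0.98 [380.0, 235.9] [ 0.49416193 -0.23859752  0.21158079]
top tile 0.26 [418.8, 286.3] [ 0.35679389 -0.34109718  0.21158079]
```

View pics/s10.png

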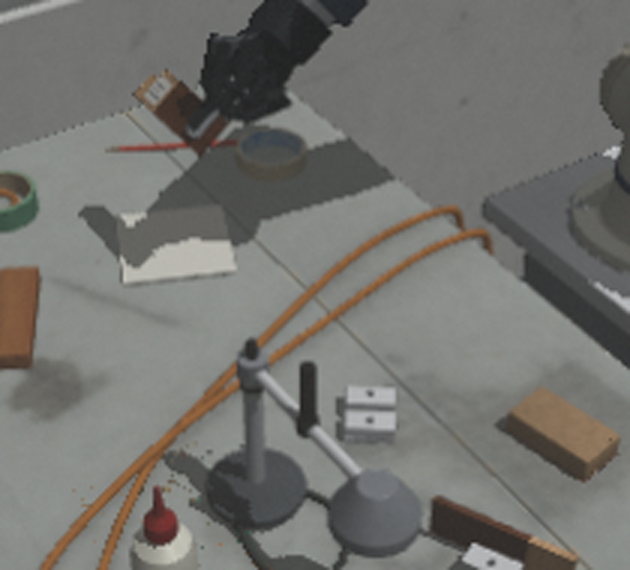

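View pics/t10.png

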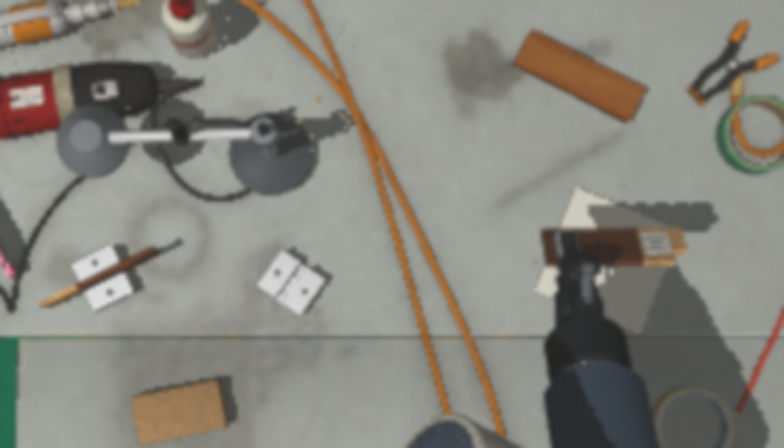

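Label seen at top px (394,227) and scene px (233,130), matching my computed position (394,226 / 232,129). It is within about 5 mm of the tile's centre, 0.21 m up, with its face 39° from vertical. The lamp is still left and the other things are in place, so I'm handing in.

```bash
python3 -c "
from cell import *
print(close_job())"
```

```text
the job is handed in; nothing more can be done
None
```

I swung the lamp arm left by its handle to about 1.55 rad. Then I took the notched sample by its lacquered end, about 48 mm from its middle on the side away from the label. I lifted it straight out of its stand and handed the job in with it held over the tile, label side up.

- **Label position:** it computed to (0.522, -0.278, 0.212) m, about 3 mm from the tile centre measured earlier at (0.525, -0.278) m.
- **Tilt and grip:** the label face is about 39° from straight up. The held end is at about 0.21 m, the fingers read about 7 mm open at a 60 N grip, and the arm was at rest.
- **Picture check:** I read the label by eye at the pixels the computed position predicts, within 1 to 2 px in both views.
- **Other things:** the last pictures show the lamp still to the left. The blank, sanding block, tape and caul look undisturbed by eye; I did not measure them again.

Some measurements disagreed:
- **Label finder:** it put the label about 30 to 40 mm toward the held end, apparently because its outline took in more of the strip than the label.
- **Tile centre:** the first scene-view estimate differed by about 17 mm from the top-view one I used.
- **Notch pixel:** one was off by about 1.9 px in the pose fit.

The first two are within the 60 mm tolerance, and the grasp did not suffer from the third.

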